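# Fit a keyed filter cell to the photometer and hold it home

## Task

Fit the amber filter cell to the filter port on top of the white photometer: take it off its storage peg, set it over the port's spigot, turn it by its knurled head until the hidden keyways drop over the pins, and push it fully home against the sprung light seal. Leave the green cell, the tube rack and the reagent bottle where they stand. Finish while still holding the cell pushed home with the gripper, without letting go, so that a colleague can run in the retaining screw.

Things in the scene. Friction and masses are not known exactly. Their poses are not given: they have to be found in the camera images.
- amber_centre (a point): Centre of the amber filter cell, the loose part to fit (about 120 g): upright, round, 50 mm wide, 34 mm tall, amber window on top. Point on its axis, half-way up; z along the axis, up. Upper 16 mm: black knurled head, radius 25 mm, grip it here. Lower 18 mm: smooth metal skirt, radius 24.5 mm. At the start it stands on a peg 22 mm wide and 9 mm tall: lift it straight up.
- amber_foot (a point): Centre of the amber cell's open underside, 17 mm below amber_centre. From here a round bore 30 mm wide goes 18 mm up into the skirt. Three equal keyways 7.5 mm wide, open at the bottom, run up the bore's wall, 120 degrees apart. They are hidden from outside, their angle unmarked. Twisted hard against the pins they rub and stick: ease the cell a degree or two back or on.
- green_centre (a point): Centre of the green filter cell, a bystander: same size, green window, on the other peg of the same storage block, 110 mm from the amber one. The two may stand either way round.
- block: Fixed grey storage block: a plate 90 (x) x 200 (y) x 10 mm with two round pads, 46 mm wide and 10 mm high, 55 mm either side of its middle along y, each with a peg for a filter cell. Origin under its middle.
- photometer: Fixed white bench photometer: case 240 (x) x 220 (y) x 90 mm, origin under its middle, keypad and display along its -x edge; all flat on top but for the filter port.
- port (a point): The filter port: centre of the shoulder, the flat top of a metal turret 48 mm wide that rises 16 mm above the photometer's top; 106 mm above the work surface, 30 mm along x from the middle of the case; z up. A fully home cell stands on this shoulder: amber_foot at this point, amber_centre 17 mm above it.
- spigot_top (a point): Top of the black spigot, 28 mm wide, 16 mm above the shoulder on the same axis; its top edge has a 3.5 mm bevel, and the cell's bore goes over it with 1 mm to spare all round. The spigot stands fixed.
- pin_level (a point): Point on the spigot's axis level with the tops of its pins, 9.5 mm above the shoulder. Three brass pins 5 mm thick stick out sideways, 120 degrees apart, to 18 mm from the axis, at an angle that differs on every unit and is not this frame's. Unaligned, the cell rests on them, foot at this level. Turning it at most 120 degrees brings the keyways over them, with about 4 degrees to spare either way.
- seal (a joint): Sprung black light-seal ring round the spigot's foot, under the pins: 0 m when free (4 mm above the shoulder), 0.004 m when pressed flush, as under a fully home cell. 3 N starts it, about 8 N holds it flush. A cell whose keyways have met the pins drops 5.5 mm onto it; let go, the spring lifts the cell back up to there, 4 mm from home.
- tube_rack: Bystander: loose white rack 150 x 36 mm with five capped sample tubes, 100 mm tall; origin under its middle, long side along its x axis.
- reagent: Bystander: loose amber reagent bottle, 44 mm in diameter, 75 mm tall; origin at the centre of its underside.
Not all that is in view belongs to the job. Leave any purple look-alike of the part that bears amber_centre alone.

How it is judged:
By the outcome, as a careful person would: the job done as asked, in the order asked, and still so for the second after the job is handed in, while the arm keeps its last pose, push and grip.
It also fails if it takes over 54 s, if anything falls off the work surface, if the arm or the gripper's body presses on something with over 40 N, if the wrist force passes 120 N, or if a joint passes its speed limit or range.

## Robot

A 7-joint arm with a two-finger parallel gripper is mounted at the origin on the work surface. World frame = base frame: x ahead of the robot, y to its left, z up, the work surface at z = 0. Lengths are in m, angles in rad, forces in N, time in s.
With the tool pointing down it reaches from about 0.4 to 0.85 m from the base axis. Payload 10.4 kg.
Tool frame: the origin (TCP) lies at the very end of the fingers, on their centre line; the grasp point (between the pads) lies 19 mm behind it; x points along the fingers, z is the direction in which the jaws open and shut, and the axes are right-handed (so a half turn about x gives the same grasp; the last joint's range is limited). The gripper opens to 85 mm and grips with 20 to 120 N. Pads are 22 mm wide; open, the fingers measure 114 mm over their backs; the gripper's body (76 mm by 85 mm) begins 54 mm behind the grasp point. The pads swing forward as they close: fully open they stand 13 mm farther back than shut.
Start: joints at [1.273, 0.332, -0.065, 1.46, 0.022, 1.35, -0.088], TCP at [0.17, -0.602, 0.231] pointing down, gripper open.
Joint ranges: [-2.6, 2.6], [-0.5, 2.12], [-1.47, 1.34], [0.16, 2.42], [-1.27, 4.41], [0.06, 2.06], [-2.6, 2.6]. Speed limits (rad/s): [2.22, 2.22, 2.79, 2.79, 3.14, 3.14, 3.14].

## Interface

Orientations are given as a unit quaternion [x, y, z, w].
In Python, from workcell import telemetry, viewer, manip, spot_in, mark_of gives the robot as it stands. The module is installed in compiled form; this text tells all that it offers.
- The arm moves only by the shell command python3 -m crank 'ROWS' [FORCE]. ROWS is JSON, a list of rows, each a list of 3 entries, a list of its own where there are three numbers: the closure, from 0 (fully open) to 1 (shut), then the shift along the world's x, y, z in cm, then the turn, a rotation vector about the world's x, y, z in rad. A call has 1 to 12 rows; each row shifts and turns the commanded pose from where the row before left it; what a row does not reach is not made up. A row lasts 1/12 s, in which the tool goes at most 41.7 mm and 7.16 degrees, less where a joint would pass 70% of its speed; a pose out of reach is approached as far as the arm can. A call with a gripper value outside its range is refused whole. The fingers move at their own pace and stop on an object; FORCE is the grip in N (left out, the last holds). Time passes only in rows, so rows that do not move let the fingers close. It gives the time, the measured TCP pose, the force and the opening at its end, in the units of the state.
- telemetry.get_obs(): the state, without advancing time (a new reading comes with each control period).
- viewer.camera(name): name is "side" or "top"; returns a dict with "frame" (400x640x3 uint8, red, green, blue), "intrinsics" (3x3 intrinsics, pixels), "cam_to_world" (4x4, takes a point from camera to world coordinates). Camera axes: x right, y up, looking along -z (the intrinsics and any distortion apply to the point x, -y, -z); pixel columns grow to the right and rows downward; lengths in m; the calibration is good to about 2 mm. A picture is of the moment at which its call begins. There is no depth.
- manip.hand_in(): hands the job in, once; it reports no verdict.
Trained networks look in a picture, given as the dict that the camera call returned (one of the last four; its "shot" number tells which), for a name from the list of things; names that differ only in an ending like _2 or _b are one class to them, and where a whole thing is asked for, a point or a joint stands for the part that bears it (a point fixed in the world has none). Each returns a list of dicts, best first, with "conf" (0 to 1); they miss things now and then, are a little off and sometimes report something else, mostly with a low value. They report only what shows in the picture. A call takes as long as a camera call. They do not tell look-alikes from the thing itself.
- spot_in(thing, picture): "location" ([x, y, z] in m, in the coordinates of the camera as it stood for that picture, good to about 4 mm: the middle of the surface that is visible of it).
- mark_of(thing, picture): "location" ([x, y, z] in m, in the coordinates of the camera as it stood for that picture, good to about 4 mm: a listed point, or the origin of a listed thing).
The state is a dict: "clock": time; "joint_pos": joint angles; "joint_velocities": joint speeds; "tau": joint torques, N m; "position": TCP position; "ee_rot": TCP orientation; "ft_force": force on the tool from outside, world axes, zero at the start; "torque": the same for the moment, N m; "grip_width": opening from 0.0 (shut) to 1.0 (fully open).
Only numpy, scipy, OpenCV 4.12 (cv2) and the standard library are available. Lean on these libraries where they do the work, as an engineer would, in place of code of your own. Each camera call takes 0.05 s, during which the arm holds its last target. There are 200 camera calls.

## Working session

There is one attempt and no reset: what is moved stays moved. The work goes in short steps, Python scripts to look and compute and a shell command to move; the robot and the scene stay as the last step left them, time stands still between calls to the robot, and variables do not carry over. Pictures are saved under pics/ and viewed, about 8 in all and at most 12, crops included, and the job is handed in when it is done.

```bash
mkdir -p pics
cat > h.py <<'E'
import numpy as np, cv2
from workcell import telemetry, viewer, manip, spot_in, mark_of
def w(c,p): return (np.array(c["cam_to_world"])@np.append(p,1))[:3]
def px(c,P):
    q=np.linalg.inv(np.array(c["cam_to_world"]))@np.append(P,1); v=np.array(c["intrinsics"])@np.array([q[0],-q[1],-q[2]]); return v[:2]/v[2]
def ray(c,u,v,z):
    d=np.linalg.inv(np.array(c["intrinsics"]))@np.array([u,v,1]); T=np.array(c["cam_to_world"]); d=T[:3,:3]@np.array([d[0],-d[1],-d[2]]); o=T[:3,3]; return o+d*(z-o[2])/d[2]
def save(c,n,crop=None,s=1):
    f=np.array(c["frame"])[:,:,::-1]
    if crop: f=f[crop[1]:crop[3],crop[0]:crop[2]]
    cv2.imwrite("pics/"+n,cv2.resize(f,None,fx=s,fy=s,interpolation=cv2.INTER_CUBIC))
E
python3 - <<'E'
from h import *
np.set_printoptions(precision=4,suppress=True)
o=telemetry.get_obs(); print({k:np.round(v,3) for k,v in o.items()})
fr=[]
for n in("top","side"):
    c=viewer.camera(n); fr.append(np.array(c["frame"])); print(n,[k for k in c],np.array(c["cam_to_world"])[:3,3],c["intrinsics"])
    for t in("amber_centre","green_centre","block","photometer","port","spigot_top","tube_rack","reagent"):
        for d in mark_of(t,c)[:3]:
            P=w(c,d["location"]); print(n,t,round(d["conf"],2),P,px(c,P).round())
    save(c,n+"0.png")
E
```

```text
{'clock': np.float64(0.0), 'joint_pos': array([ 1.273,  0.333, -0.065,  1.461,  0.022,  1.35 , -0.088]), 'joint_velocities': array([ 0.   ,  0.   , -0.   ,  0.001,  0.   ,  0.001,  0.002]), 'tau': array([  0.001, -62.544,   0.05 , -39.161,   0.016,   0.01 ,  -0.   ]), 'position': array([ 0.169, -0.601,  0.23 ]), 'ee_rot': array([ 0.427,  0.564, -0.427,  0.563]), 'ft_force': array([ 0.024, -0.693, -0.143]), 'torque': array([ 0.042,  0.026, -0.055]), 'grip_width': np.float64(0.998)}
top ['frame', 'intrinsics', 'cam_to_world', 'shot'] [0.4894 0.056  1.0515] [[435.3715   0.     322.4098]
 [  0.     435.3715 200.7405]
 [  0.       0.       1.    ]]
top amber_centre 0.96 [0.5537 0.381  0.0188] [178. 211.]
top amber_centre 0.85 [0.535  0.2737 0.0344] [222. 218.]
top amber_centre 0.56 [0.4416 0.3914 0.0204] [172. 259.]
top green_centre 0.63 [0.5083 0.1676 0.0373] [267. 229.]
top block 0.75 [0.5184 0.2264 0.0035] [244. 225.]
top photometer 0.79 [ 0.4838 -0.2296 -0.0023] [434. 238.]
top photometer 0.5 [ 0.4747 -0.0159 -0.0056] [345. 242.]
top port 0.68 [ 0.5182 -0.2324  0.1031] [447. 222.]
top
[... 329 characters left out ...]
.    ]]
side amber_centre 0.75 [0.5329 0.272  0.0391] [287. 167.]
side amber_centre 0.75 [0.4491 0.3888 0.0112] [253. 159.]
side amber_centre 0.65 [0.5558 0.3821 0.0147] [291. 156.]
side green_centre 0.92 [0.5097 0.1651 0.0358] [282. 190.]
side green_centre 0.51 [ 0.5237  0.2149 -0.0009] [286. 192.]
side photometer 0.79 [ 0.4841 -0.2355  0.001 ] [293. 337.]
side port 0.63 [ 0.515  -0.2315  0.1051] [311. 286.]
side spigot_top 0.73 [ 0.5163 -0.2282  0.1175] [312. 278.]
side spigot_top 0.39 [ 0.5183 -0.2318  0.1033] [314. 286.]
side tube_rack 0.76 [ 0.7056 -0.0006  0.0027] [381. 235.]
side reagent 0.87 [ 0.4747 -0.0206 -0.0008] [275. 253.]
side reagent 0.24 [ 0.5209  0.2159 -0.    ] [285. 192.]
```

View pics/top0.png

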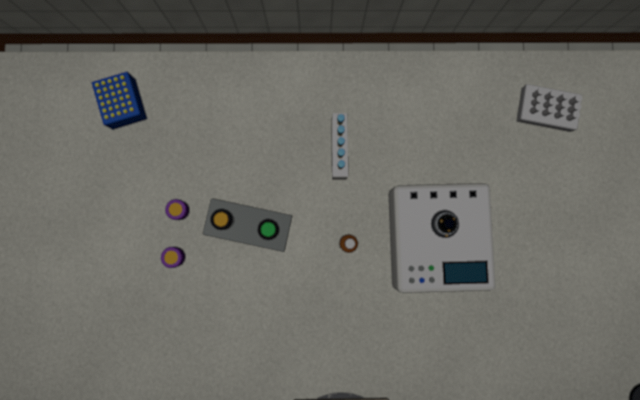

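View pics/side0.png

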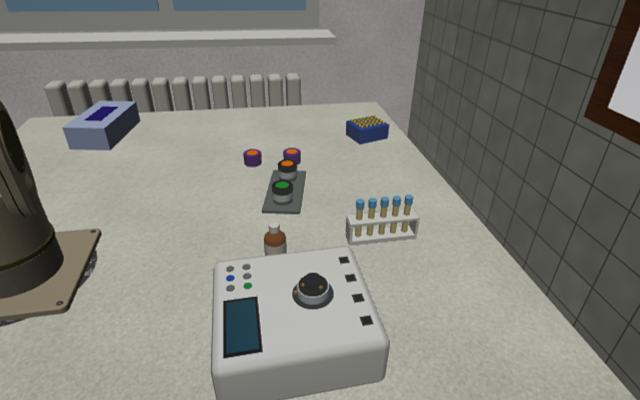

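Top view: the candidates for the amber cell are (222,218), on the block, and purple look-alikes at (177,210) and (172,257), both on the bench. I choose the one on the block, beside green (268,229). In the side view, it is at (287,167). The port is at (447,222) top and (312,286) side. I'll check the choice in a close crop and refine both positions.

Run:
```python
from h import *
from scipy.spatial.transform import Rotation as R
np.set_printoptions(precision=4,suppress=True)
o=telemetry.get_obs(); M=R.from_quat(o["ee_rot"]).as_matrix(); print("tool axes cols\n",M)
C={"amber":[],"spig":[],"port":[],"green":[]}
for k in range(2):
  for n in("top","side"):
    c=viewer.camera(n)
    for t,key in(("amber_centre","amber"),("green_centre","green"),("spigot_top","spig"),("port","port")):
        ref={"amber":(.534,.273,.037),"green":(.509,.166,.037),"spig":(.517,-.231,.122),"port":(.517,-.231,.106)}[key]
        for d in mark_of(t,c):
            P=w(c,d["location"])
            if np.linalg.norm(P-ref)<.012: print(n,key,P,"ray@z",ray(c,*px(c,P),ref[2])); break
    if k==0:
        # colour: amber window, at z=.054
        hsv=cv2.cvtColor(np.array(c["frame"]),cv2.COLOR_RGB2HSV)
        u,v=px(c,[.534,.273,.054]); m=cv2.inRange(hsv,(8,130,90),(28,255,255)); yy,xx=np.mgrid[:400,:640]; m=(m>0)&(np.hypot(xx-u,yy-v)<16)
        if m.sum(): print(n,"window",xx[m].mean(),yy[m].mean(),ray(c,xx[m].mean(),yy[m].mean(),.054))
    if n=="top": a=cv2.resize(np.array(c["frame"])[195:255,160:250],None,fx=4,fy=4); b=cv2.resize(np.array(c["frame"])[192:252,405:490],None,fx=4,fy=4)
    else: d1=cv2.resize(np.array(c["frame"])[135:195,240:330],None,fx=4,fy=4); e=cv2.resize(np.array(c["frame"])[258:318,270:355],None,fx=4,fy=4)
cv2.imwrite("pics/crop1.png",np.vstack([np.hstack([a,b]),np.hstack([d1,e])])[:,:,::-1])
```

```text
tool axes cols
 [[ 0.      0.9625  0.2714]
 [-0.0001  0.2714 -0.9625]
 [-1.      0.      0.0001]]
top amber [0.5346 0.2719 0.0386] ray@z [0.5347 0.2722 0.037 ]
top green [0.5092 0.1701 0.0395] ray@z [0.5093 0.1703 0.037 ]
top spig [ 0.5172 -0.2306  0.1188] ray@z [ 0.5171 -0.2297  0.122 ]
top port [ 0.5168 -0.2304  0.1079] ray@z [ 0.5169 -0.231   0.106 ]
top window 220.39864864864865 218.93243243243242 [0.532 0.273 0.054]
side amber [0.5333 0.2753 0.0408] ray@z [0.534  0.2824 0.037 ]
side green [0.5091 0.1609 0.0382] ray@z [0.5092 0.1628 0.037 ]
side spig [ 0.5166 -0.2325  0.1254] ray@z [ 0.5172 -0.2289  0.122 ]
side port [ 0.5171 -0.2284  0.104 ] ray@z [ 0.5168 -0.2304  0.106 ]
side window 288.4731182795699 158.49462365591398 [0.54   0.2924 0.054 ]
top amber [0.5353 0.2707 0.0397] ray@z [0.5354 0.2713 0.037 ]
top green [0.5088 0.1664 0.039 ] ray@z [0.5088 0.1666 0.037 ]
top spig [ 0.5171 -0.2314  0.1194] ray@z [ 0.517  -0.2306  0.122 ]
top port [ 0.5175 -0.2289  0.1062] ray@z [ 0.5175 -0.229   0.106 ]
side amber [0.5315 0.2745 0.0405] ray@z [0.5322 0.2811 0.037 ]
side green [0.5083 0.1615 0.0394] ray@z [0.5086 0.1654 0.037 ]
side spig [ 0.5171 -0.2353  0.1199] ray@z [ 0.5167 -0.2375  0.122 ]
side port [ 0.5154 -0.2301  0.1065] ray@z [ 0.5155 -0.2296  0.106 ]
```

View pics/crop1.png

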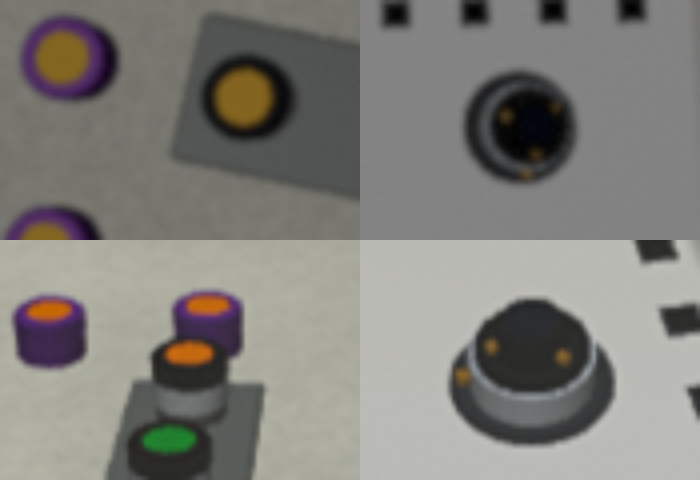

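The crop confirms it: the cell at top (222,218) has a black knurled head with a metal skirt below and stands on the block, while the other two are purple. On the port, the brass pins show on the spigot. Amber is at about (0.5335, 0.2725) and the port at (0.517, -0.230). I'm moving now, keeping the yaw so that J7 has plenty of room to turn at the port.

```bash
python3 -m crank '[[0,[2.4,3.2,0],[0,0,0]],[0,[2.4,3.2,0],[0,0,0]],[0,[2.4,3.2,0],[0,0,0]],[0,[2.4,3.2,0],[0,0,0]],[0,[2.4,3.2,0],[0,0,0]],[0,[2.4,3.2,0],[0,0,0]],[0,[2.4,3.2,0],[0,0,0]],[0,[2.4,3.2,0],[0,0,0]],[0,[2.4,3.2,0],[0,0,0]],[0,[2.4,3.2,0],[0,0,0]],[0,[2.4,3.2,0],[0,0,0]],[0,[2.4,3.2,0],[0,0,0]]]' 40
python3 -c "
from h import *;print(telemetry.get_obs()['joint_pos'].__repr__())"
```

```text
clock: 2.9
position: [0.4585, -0.2159, 0.2317]
ee_rot: [0.427, 0.563, -0.427, 0.564]
ft_force: [0.8, -1.6, -0.1]
grip_width: 0.996
array([ 0.76743871,  0.09816979, -0.44198454,  1.74831772,  0.04391395,
        1.30388884, -0.9804662 ])
```

```bash
python3 -m crank '[[0,[0.6,3.8,0],[0,0,0]],[0,[0.6,3.8,0],[0,0,0]],[0,[0.6,3.8,0],[0,0,0]],[0,[0.6,3.8,0],[0,0,0]],[0,[0.6,3.8,0],[0,0,0]],[0,[0.6,3.8,0],[0,0,0]],[0,[0.6,3.8,0],[0,0,0]],[0,[0.6,3.8,0],[0,0,0]],[0,[0.6,3.8,0],[0,0,0]],[0,[0.6,3.8,0],[0,0,0]],[0,[0.6,3.8,0],[0,0,0]],[0,[0.6,3.8,0],[0,0,0]]]'
python3 -c "
from h import *;print(telemetry.get_obs()['joint_pos'].__repr__())"
```

```text
clock: 3.9
position: [0.5298, 0.24, 0.2315]
ee_rot: [0.427, 0.563, -0.427, 0.564]
ft_force: [1.2, -0.7, -0.3]
grip_width: 0.998
array([ 0.13333703,  0.33260086, -0.78713687,  1.54764497,  0.23921397,
        1.36036258, -1.97330967])
```

```bash
python3 -m crank '[[0,[0.3,3.2,0],[0,0,0]],[0,[0,0,-3],[0,0,0]],[0,[0,0,-3],[0,0,0]],[0,[0,0,-3],[0,0,0]],[0,[0,0,-3],[0,0,0]],[0,[0,0,-1],[0,0,0]],[0,[0,0,0],[0,0,0]]]'
python3 - <<'E'
from h import *
c=viewer.camera("side"); save(c,"pre.png",(200,60,380,240),3); o=telemetry.get_obs(); print(o["position"])
P=np.array(o["position"]); print(px(c,P),px(c,[.5335,.2725,.054]))
E
```

```text
clock: 4.48
position: [0.5314, 0.2695, 0.099]
ee_rot: [0.425, 0.564, -0.428, 0.563]
ft_force: [-0.0, 0.6, -0.1]
grip_width: 0.998
[0.53238063 0.27030921 0.10124063]
[285.94409949 145.85180091] [286.86726539 162.12733454]
```

View pics/pre.png

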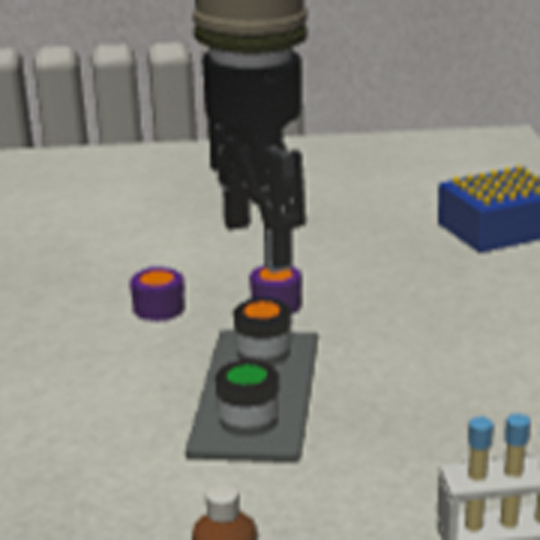

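The amber head, at (287,163), lies under the jaws' middle, and the reprojection agrees. Descending to grip the head.

```bash
python3 -m crank '[[0,[0.1,0.2,-2.5],[0,0,0]],[0,[0,0,-2.5],[0,0,0]],[0,[0,0,-1.5],[0,0,0]],[0,[0,0,-1],[0,0,0]],[0,[0,0,0],[0,0,0]],[0.6,[0,0,0],[0,0,0]],[0.6,[0,0,0],[0,0,0]],[0.6,[0,0,0],[0,0,0]],[0.6,[0,0,0],[0,0,0]],[0.6,[0,0,0],[0,0,0]],[0.6,[0,0,0],[0,0,0]],[0.6,[0,0,0],[0,0,0]]]' 60
```

```text
clock: 5.53
position: [0.5345, 0.2728, 0.0282]
ee_rot: [0.427, 0.563, -0.426, 0.564]
ft_force: [-1.3, -1.9, 7.0]
grip_width: 0.571
```

```bash
python3 -m crank '[[0.65,[0,0,0.5],[0,0,0]],[0.65,[0,0,1],[0,0,0]],[0.65,[0,0,2],[0,0,0]],[0.65,[0,0,3.5],[0,0,0]],[0.65,[0,0,3.5],[0,0,0]],[0.65,[0,0,3.5],[0,0,0]],[0.65,[0,0,3.5],[0,0,0]],[0.65,[0,0,1],[0,0,0]],[0.65,[0,0,0],[0,0,0]]]'
python3 - <<'E'
from h import *
c=viewer.camera("side"); save(c,"lift.png",(200,60,380,240),3)
o=telemetry.get_obs(); p=np.array(o["position"]); print(p,o["ft_force"],o["torque"],o["grip_width"])
for n in("side","top"):
  c=viewer.camera(n)
  for t in("amber_centre","amber_foot"):
    for d in mark_of(t,c):
      P=w(c,d["location"]); print(n,t,round(d["conf"],2),P,P-p)
E
```

```text
clock: 6.28
position: [0.5347, 0.2736, 0.2155]
ee_rot: [0.429, 0.563, -0.425, 0.565]
ft_force: [0.6, 0.5, -1.5]
grip_width: 0.568
[0.5339803  0.27277878 0.21272608] [ 0.25828317 -0.25015291 -3.19121524] [-0.02217009  0.01692083  0.03637246] 0.5637630582214722
side amber_centre 0.69 [0.53077177 0.27330172 0.22262692] [-0.00320853  0.00052294  0.00990084]
side amber_centre 0.61 [ 0.51932093 -0.23186623  0.1150764 ] [-0.01465937 -0.50464501 -0.09764968]
side amber_centre 0.57 [0.55635521 0.37774376 0.01333864] [ 0.0223749   0.10496498 -0.19938745]
side amber_centre 0.53 [0.45208385 0.39225077 0.01182485] [-0.08189645  0.11947199 -0.20090124]
side amber_foot 0.69 [ 0.55630167  0.38149218 -0.00085737] [ 0.02232137  0.1087134  -0.21358345]
side amber_foot 0.64 [ 0.45120457  0.39257178 -0.00065329] [-0.08277573  0.119793   -0.21337937]
side amber_foot 0.5 [0.53252214 0.27270285 0.20750517] [-1.45816214e-03 -7.59339399e-05 -5.22091787e-03]
top amber_centre 0.4 [0.53595727 0.27289166 0.21802853] [0.00197696 0.00011288 0.00530245]
top amber_centre 0.3 [0.52230531 0.22387886 0.00345943] [-0.01167499 -0.04889993 -0.20926665]
top amber_foot 0.53 [0.53341604 0.2740801  0.20274685] [-0.00056426  0.00130132 -0.00997923]
```

View pics/lift.png

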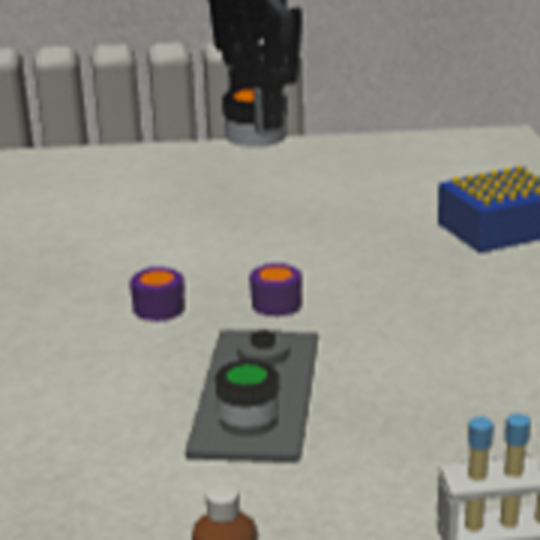

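The amber cell is held square (crop about (255,115)), its peg is bare and the green cell is untouched. Carrying it to the port.

```bash
python3 -m crank '[[0.65,[-0.1,-2.5,0],[0,0,0]],[0.65,[-0.2,-3.9,0],[0,0,0]],[0.65,[-0.1,-3.9,0],[0,0,0]],[0.65,[-0.2,-3.9,0],[0,0,0]],[0.65,[-0.1,-3.9,0],[0,0,0]],[0.65,[-0.2,-3.9,0],[0,0,0]],[0.65,[-0.1,-3.9,0],[0,0,0]],[0.65,[-0.2,-3.9,0],[0,0,0]],[0.65,[-0.1,-3.9,0],[0,0,0]],[0.65,[-0.2,-3.9,0],[0,0,0]],[0.65,[-0.1,-3.9,0],[0,0,0]],[0.65,[-0.1,-3.9,0],[0,0,0]]]'
python3 -m crank '[[0.65,[0,-3.5,0],[0,0,0]],[0.65,[0,-1.3,0],[0,0,0]],[0.65,[0,0,-3],[0,0,0]],[0.65,[0,0,-2],[0,0,0]],[0.65,[0,0,0],[0,0,0]],[0.65,[0,0,0],[0,0,0]]]'
python3 - <<'E'
from h import *
np.set_printoptions(precision=4,suppress=True)
o=telemetry.get_obs(); p=np.array(o["position"]); print(p,o["ft_force"],o["torque"],o["grip_width"],o["joint_pos"])
for k in range(2):
 for n in("top","side"):
  c=viewer.camera(n)
  for t,r in(("amber_centre",p+[0,0,.009]),("amber_foot",p-[0,0,.008]),("port",[.517,-.23,.106]),("spigot_top",[.517,-.23,.122])):
    for d in mark_of(t,c):
      P=w(c,d["location"])
      if np.linalg.norm(P-r)<.015: print(n,t,round(d["conf"],2),P,P-r)
save(c,"port1.png",(230,180,400,330),4)
E
```

```text
clock: 7.63
position: [0.5159, -0.1834, 0.2108]
ee_rot: [0.427, 0.564, -0.427, 0.564]
ft_force: [0.6, 0.4, -1.7]
grip_width: 0.569
clock: 8.13
position: [0.516, -0.2289, 0.1604]
ee_rot: [0.427, 0.565, -0.427, 0.563]
ft_force: [-0.1, -0.2, -1.8]
grip_width: 0.564
[ 0.516  -0.2289  0.1604] [-0.0618 -0.2174 -1.8233] [ 0.0027 -0.0492  0.0289] 0.5642848945722492 [ 0.7797  0.2979 -0.5224  1.6913  0.1571  1.1972 -1.0769]
top amber_centre 0.44 [ 0.5148 -0.2271  0.1689] [-0.0012  0.0017 -0.0005]
top amber_foot 0.5 [ 0.5146 -0.2247  0.1538] [-0.0014  0.0042  0.0014]
top port 0.91 [ 0.5151 -0.2295  0.1057] [-0.0019  0.0005 -0.0003]
top spigot_top 0.76 [ 0.5186 -0.2295  0.1203] [ 0.0016  0.0005 -0.0017]
side amber_centre 0.73 [ 0.5161 -0.2275  0.174 ] [0.0001 0.0013 0.0046]
side amber_foot 0.73 [ 0.5138 -0.2334  0.1561] [-0.0022 -0.0045  0.0037]
side spigot_top 0.76 [ 0.5182 -0.2305  0.1231] [ 0.0012 -0.0005  0.0011]
top amber_centre 0.65 [ 0.5157 -0.2266  0.1717] [-0.0003  0.0022  0.0023]
top amber_foot 0.47 [ 0.5142 -0.2248  0.1573] [-0.0018  0.004   0.0049]
top port 0.6 [ 0.5163 -0.231   0.1064] [-0.0007 -0.001   0.0004]
top spigot_top 0.72 [ 0.5164 -0.2295  0.1199] [-0.0006  0.0005 -0.0021]
side amber_centre 0.56 [ 0.5154 -0.229   0.1727] [-0.0006 -0.0002  0.0033]
side amber_foot 0.68 [ 0.5131 -0.2306  0.1519] [-0.0029 -0.0017 -0.0005]
side port 0.61 [ 0.5128 -0.2272  0.1058] [-0.0042  0.0028 -0.0002]
side spigot_top 0.61 [ 0.5161 -0.2327  0.1208] [-0.0009 -0.0027 -0.0012]
```

View pics/port1.png

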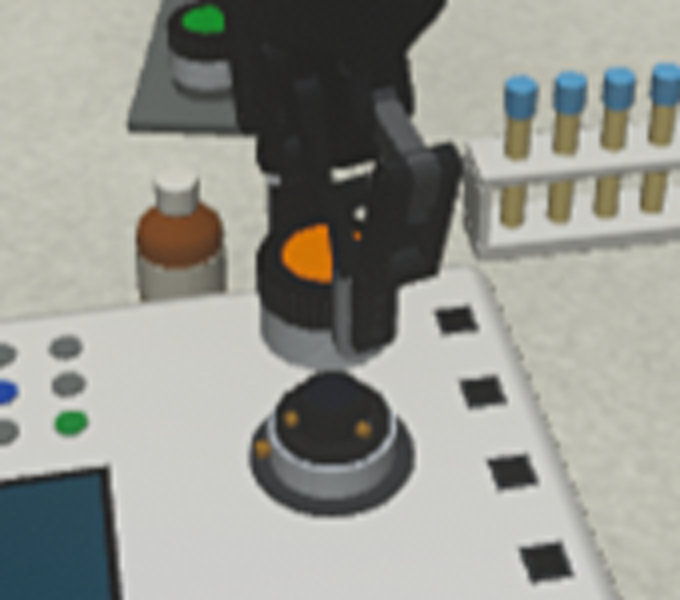

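The cell hangs above the spigot, skirt centre at about (328,335) and spigot at (332,420) in the crop. Shifting 1 mm and lowering gently.

```bash
python3 -m crank '[[0.65,[0.1,-0.1,-1],[0,0,0]],[0.65,[0,0,-1],[0,0,0]],[0.65,[0,0,-0.7],[0,0,0]],[0.65,[0,0,-0.2],[0,0,0]],[0.65,[0,0,-0.2],[0,0,0]],[0.65,[0,0,0],[0,0,0]]]'
python3 -m crank '[[0.65,[0,0,-0.2],[0,0,0]],[0.65,[0,0,-0.2],[0,0,0]],[0.65,[0,0,0],[0,0,0]]]'
```

```text
clock: 9.63
position: [0.5174, -0.2304, 0.1298]
ee_rot: [0.427, 0.564, -0.427, 0.564]
ft_force: [-0.7, 0.4, -1.2]
grip_width: 0.564
clock: 9.88
position: [0.5176, -0.2306, 0.1261]
ee_rot: [0.427, 0.564, -0.427, 0.564]
ft_force: [-0.3, -0.0, -2.2]
grip_width: 0.56
```

```bash
python3 -m crank '[[0.65,[0,0,-0.1],[0,0,0]],[0.65,[0,0,-0.1],[0,0,0]],[0.65,[0,0,-0.1],[0,0,0]],[0.65,[0,0,0],[0,0,0]]]'
python3 -c "
from h import *;o=telemetry.get_obs();print(o['position'],o['ft_force'],o['torque'])"
```

```text
clock: 10.22
position: [0.5178, -0.2306, 0.1235]
ee_rot: [0.427, 0.564, -0.427, 0.564]
ft_force: [-0.4, 0.2, 0.8]
grip_width: 0.569
[ 0.51775551 -0.23058647  0.12353456] [-0.42843712  0.2369311   0.8080167 ] [0.02835362 0.13238623 0.01214654]
```

Resting on the pins. Adding a light push and turning in small steps.

```bash
python3 -m crank '[[0.65,[0,0,-0.1],[0,0,0]],[0.65,[0,0,-0.1],[0,0,0.03]],[0.65,[0,0,0],[0,0,0.04]],[0.65,[0,0,0],[0,0,0.04]],[0.65,[0,0,0],[0,0,0.04]],[0.65,[0,0,0],[0,0,0]]]'
python3 -c "
from h import *;o=telemetry.get_obs();print(o['position'],o['ft_force'],o['torque'])"
```

```text
clock: 10.72
position: [0.519, -0.231, 0.1232]
ee_rot: [0.383, 0.593, -0.382, 0.596]
ft_force: [-0.5, 0.6, 9.8]
grip_width: 0.563
[ 0.51900719 -0.23096819  0.12316376] [-0.54722315  0.55587893  9.84179534] [0.1047535  0.19221659 0.00402294]
```

```bash
python3 -m crank '[[0.65,[0,0,0],[0,0,0.04]],[0.65,[0,0,0],[0,0,0.04]],[0.65,[0,0,0],[0,0,0.04]],[0.65,[0,0,0],[0,0,0.04]],[0.65,[0,0,0],[0,0,0.04]],[0.65,[0,0,0],[0,0,0]]]'
python3 -c "
from h import *;o=telemetry.get_obs();print(o['position'],o['ft_force'],o['torque'])"
```

```text
clock: 11.22
position: [0.5192, -0.2306, 0.1232]
ee_rot: [0.321, 0.629, -0.321, 0.631]
ft_force: [0.5, 1.0, 11.0]
grip_width: 0.565
[ 0.51919718 -0.23063263  0.12318787] [ 0.54828264  1.04022733 10.97992284] [0.25958764 0.13507365 0.10731151]
```

```bash
python3 -m crank '[[0.65,[0,0,0],[0,0,0.04]],[0.65,[0,0,0],[0,0,0.04]],[0.65,[0,0,0],[0,0,0.04]],[0.65,[0,0,0],[0,0,0.04]],[0.65,[0,0,0],[0,0,0]]]'
python3 -c "
from h import *;o=telemetry.get_obs();print(o['position'],o['ft_force'],o['torque'])"
```

```text
clock: 11.63
position: [0.519, -0.2305, 0.1231]
ee_rot: [0.27, 0.652, -0.27, 0.655]
ft_force: [0.4, 0.6, 10.7]
grip_width: 0.568
[ 0.5190461  -0.23052373  0.12309739] [ 0.35353738  0.56128064 10.68805628] [0.33270992 0.16343711 0.03808598]
```

```bash
python3 -m crank '[[0.65,[0,0,0],[0,0,0.04]],[0.65,[0,0,0],[0,0,0.04]],[0.65,[0,0,0],[0,0,0.04]],[0.65,[0,0,0],[0,0,0.04]],[0.65,[0,0,0],[0,0,0]]]'
python3 -c "
from h import *;o=telemetry.get_obs();print(o['position'],o['ft_force'],o['torque'])"
```

```text
clock: 12.05
position: [0.519, -0.2304, 0.1232]
ee_rot: [0.217, 0.672, -0.217, 0.674]
ft_force: [-1.5, 2.7, 12.8]
grip_width: 0.563
[ 0.51895159 -0.23036     0.1231633 ] [-1.46145993  2.70653421 12.84070528] [0.51258915 0.45217898 0.07875941]
```

```bash
python3 -m crank '[[0.65,[0,0,0],[0,0,0.04]],[0.65,[0,0,0],[0,0,0.04]],[0.65,[0,0,0],[0,0,0.04]],[0.65,[0,0,0],[0,0,0.04]],[0.65,[0,0,0],[0,0,0]]]'
python3 -c "
from h import *;o=telemetry.get_obs();print(o['position'],o['ft_force'],o['torque'])"
```

```text
clock: 12.47
position: [0.5188, -0.2302, 0.1231]
ee_rot: [0.162, 0.687, -0.162, 0.689]
ft_force: [-2.1, 2.8, 12.6]
grip_width: 0.562
[ 0.51875712 -0.23022646  0.12312013] [-2.13758506  2.80570313 12.55575162] [ 0.60682457  0.67869752 -0.01220807]
```

```bash
python3 -m crank '[[0.65,[0,0,0],[0,0,0.04]],[0.65,[0,0,0],[0,0,0.04]],[0.65,[0,0,0],[0,0,0.04]],[0.65,[0,0,0],[0,0,0.04]],[0.65,[0,0,0],[0,0,0]]]'
python3 -c "
from h import *;o=telemetry.get_obs();print(o['position'],o['ft_force'],o['torque'])"
```

```text
clock: 12.88
position: [0.5187, -0.2302, 0.1231]
ee_rot: [0.107, 0.698, -0.107, 0.7]
ft_force: [-3.3, 2.9, 12.4]
grip_width: 0.562
[ 0.51865332 -0.23024868  0.12306795] [-3.28570345  2.92485507 12.40070083] [ 0.59940481  0.73889833 -0.03403117]
```

```bash
python3 -m crank '[[0.65,[0,0,0],[0,0,0.04]],[0.65,[0,0,0],[0,0,0.04]],[0.65,[0,0,0],[0,0,0.04]],[0.65,[0,0,0],[0,0,0.04]],[0.65,[0,0,0],[0,0,0]]]'
python3 -c "
from h import *;o=telemetry.get_obs();print(o['position'],o['ft_force'],o['torque'])"
```

```text
clock: 13.3
position: [0.5184, -0.2302, 0.1231]
ee_rot: [0.05, 0.705, -0.051, 0.706]
ft_force: [-4.2, 2.5, 13.9]
grip_width: 0.563
[ 0.51844403 -0.23021834  0.12307293] [-4.21972689  2.52526552 13.89266488] [0.69546702 0.99644734 0.04764253]
```

```bash
python3 -m crank '[[0.65,[-0.06,0.03,0],[0,0,0.04]],[0.65,[0,0,0],[0,0,0.04]],[0.65,[0,0,0],[0,0,0.04]],[0.65,[0,0,0],[0,0,0.04]],[0.65,[0,0,0],[0,0,0]]]'
python3 -c "
from h import *;o=telemetry.get_obs();print(o['position'],o['ft_force'],o['torque'])"
```

```text
clock: 13.72
position: [0.5182, -0.2301, 0.1231]
ee_rot: [-0.006, 0.706, 0.006, 0.708]
ft_force: [-1.9, 1.9, 12.8]
grip_width: 0.563
[ 0.51817003 -0.23007759  0.12308803] [-1.86695777  1.88923902 12.81424011] [0.45033785 0.59610309 0.0461617 ]
```

```bash
python3 -m crank '[[0.65,[0,0,0],[0,0,0.04]],[0.65,[0,0,0],[0,0,0.04]],[0.65,[0,0,0],[0,0,0.04]],[0.65,[0,0,0],[0,0,0.04]],[0.65,[0,0,0],[0,0,0]]]'
python3 -c "
from h import *;o=telemetry.get_obs();print(o['position'],o['ft_force'],o['torque'])"
```

```text
clock: 14.13
position: [0.518, -0.2299, 0.123]
ee_rot: [-0.063, 0.704, 0.062, 0.705]
ft_force: [-3.2, 3.4, 12.3]
grip_width: 0.563
[ 0.5179792  -0.22992813  0.12300188] [-3.18274908  3.4291031  12.33937227] [0.57990053 0.77535056 0.07823191]
```

```bash
python3 -m crank '[[0.65,[-0.06,0.06,0],[0,0,0.04]],[0.65,[0,0,0],[0,0,0.04]],[0.65,[0,0,0],[0,0,0.04]],[0.65,[0,0,0],[0,0,0.04]],[0.65,[0,0,0],[0,0,0]]]'
python3 -c "
from h import *;o=telemetry.get_obs();print(o['position'],o['ft_force'],o['torque'])"
```

```text
clock: 14.55
position: [0.517, -0.2299, 0.122]
ee_rot: [-0.119, 0.697, 0.118, 0.698]
ft_force: [0.5, -0.3, 3.0]
grip_width: 0.566
[ 0.51699363 -0.22991517  0.12196706] [ 0.49554878 -0.33910827  3.02952399] [-0.13512869 -0.21821272  0.11378934]
```

```bash
python3 -m crank '[[0.65,[0,0,0],[0,0,0.04]],[0.65,[0,0,0],[0,0,0.04]],[0.65,[0,0,0],[0,0,0.04]],[0.65,[0,0,0],[0,0,0.04]],[0.65,[0,0,0],[0,0,0]]]'
python3 -c "
from h import *;o=telemetry.get_obs();print(o['position'],o['ft_force'],o['torque'])"
```

```text
clock: 14.97
position: [0.5161, -0.2297, 0.121]
ee_rot: [-0.173, 0.686, 0.173, 0.685]
ft_force: [-0.8, -0.1, -0.8]
grip_width: 0.565
[ 0.5161436  -0.22967066  0.12096823] [-0.7617474  -0.08613971 -0.83138379] [ 0.01133811  0.00570021 -0.00131595]
```

Dropped below pin level (z 0.1210, force gone), so the keyways have met the pins. Pushing down.

```bash
python3 -m crank '[[0.65,[0,0,-0.15],[0,0,0]],[0.65,[0,0,-0.15],[0,0,0]],[0.65,[0,0,0],[0,0,0]]]'
python3 -c "
from h import *;o=telemetry.get_obs();print(o['position'],o['ft_force'],o['torque'])"
```

```text
clock: 15.22
position: [0.5164, -0.2297, 0.1181]
ee_rot: [-0.172, 0.686, 0.172, 0.686]
ft_force: [-1.4, -0.0, 2.0]
grip_width: 0.564
[ 0.51635232 -0.2297147   0.11810365] [-1.3572364  -0.00433097  2.02195468] [ 0.02068684  0.21267864 -0.03118456]
```

```bash
python3 -m crank '[[0.65,[0,0,-0.15],[0,0,0]],[0.65,[0,0,-0.15],[0,0,0]],[0.65,[0,0,-0.15],[0,0,0]],[0.65,[0,0,-0.15],[0,0,0]],[0.65,[0,0,0],[0,0,0]]]' 90
python3 -c "
from h import *;o=telemetry.get_obs();print(o['position'],o['ft_force'],o['torque'])"
```

```text
clock: 15.63
position: [0.5165, -0.2298, 0.1142]
ee_rot: [-0.173, 0.686, 0.172, 0.685]
ft_force: [-11.5, 3.3, 23.5]
grip_width: 0.557
[ 0.51648515 -0.22978419  0.11424976] [-11.45326653   3.27924171  23.5437151 ] [ 0.52146269  2.34987801 -0.05521332]
```

```bash
python3 -m crank '[[0.65,[-0.1,0.03,0],[0,0,0]],[0.65,[0,0,0],[0,0,0]],[0.65,[0,0,0],[0,0,0]]]'
python3 - <<'E'
from h import *
np.set_printoptions(precision=4,suppress=True)
o=telemetry.get_obs(); print(o["position"],o["ft_force"],o["torque"],o["grip_width"],o["joint_pos"])
for n in("top","side"):
  c=viewer.camera(n)
  for t in("amber_centre","amber_foot"):
    for d in mark_of(t,c):
      P=w(c,d["location"])
      if P[1]<0: print(n,t,round(d["conf"],2),P)
save(c,"home.png",(230,180,400,330),4)
E
```

```text
clock: 15.88
position: [0.5165, -0.2298, 0.1143]
ee_rot: [-0.174, 0.685, 0.172, 0.686]
ft_force: [-4.8, 1.1, 17.6]
grip_width: 0.555
[ 0.5165 -0.2298  0.1143] [-4.8311  1.0654 17.61  ] [ 0.1075  1.2363 -0.0322] 0.5546415324319531 [ 1.0007  0.4108 -0.805   1.7304  0.3243  1.136   0.5928]
top amber_centre 0.7 [ 0.5156 -0.2295  0.1207]
top amber_foot 0.51 [ 0.516  -0.2304  0.1064]
side amber_centre 0.62 [ 0.5176 -0.2292  0.1246]
side amber_foot 0.85 [ 0.5124 -0.2309  0.106 ]
```

View pics/home.png

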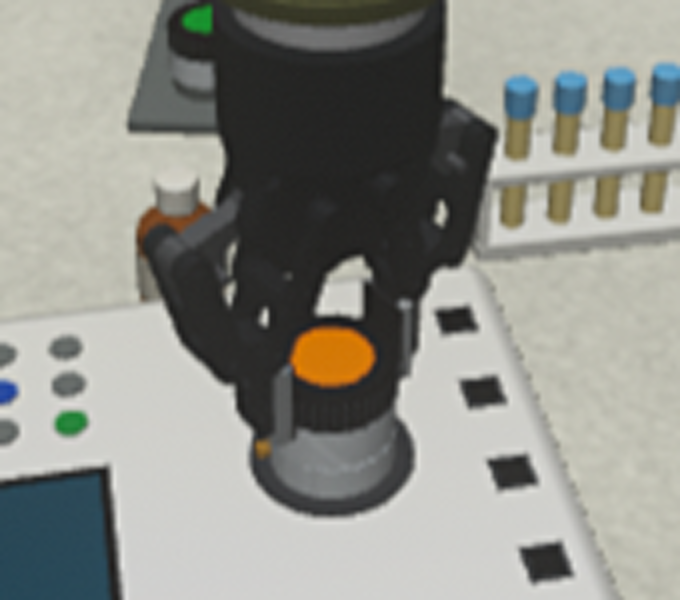

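It looks seated: the skirt meets the turret at crop (345,465) with no clear gap. The z reading is 0.7 mm above what pin level predicts, though, so I'll ease the sideways load, wiggle it a degree and push a little more.

```bash
python3 -m crank '[[0.65,[-0.08,0,-0.1],[0,0,0.02]],[0.65,[0,0,0],[0,0,-0.02]],[0.65,[0,0,0],[0,0,-0.02]],[0.65,[0,0,0],[0,0,0.02]],[0.65,[0,0,0],[0,0,0]]]' 100
python3 -c "
from h import *;o=telemetry.get_obs();print(o['position'],o['ft_force'],o['torque'])"
python3 -m crank '[[0.65,[0,0,-0.1],[0,0,0]],[0.65,[0,0,0],[0,0,0]],[0.65,[0,0,0],[0,0,0]]]'
python3 -c "
from h import *;o=telemetry.get_obs();print(o['position'],o['ft_force'],o['torque'])"
```

```text
clock: 16.6
position: [0.5169, -0.23, 0.1143]
ee_rot: [-0.174, 0.684, 0.172, 0.687]
ft_force: [-3.2, 1.0, 21.7]
grip_width: 0.554
[ 0.51686535 -0.2299525   0.11429182] [-3.18722635  0.99661926 21.71016882] [ 0.04788147  0.80306441 -0.09066268]
clock: 16.85
position: [0.5169, -0.23, 0.1142]
ee_rot: [-0.174, 0.684, 0.171, 0.687]
ft_force: [-8.2, 2.1, 33.3]
grip_width: 0.555
[ 0.5168915  -0.22997381  0.1142171 ] [-8.23481029  2.13062453 33.31874484] [ 0.32985064  1.83390759 -0.03393753]
```

```bash
python3 -m crank '[[0.65,[-0.05,0,0.22],[0,0,0]],[0.65,[0,0,0],[0,0,0.03]],[0.65,[0,0,0],[0,0,-0.03]],[0.65,[0,0,0],[0,0,-0.03]],[0.65,[0,0,0],[0,0,0.03]],[0.65,[0,0,0],[0,0,0]]]'
python3 -c "
from h import *;o=telemetry.get_obs();print(o['position'],o['ft_force'],o['torque'])"
python3 -m crank '[[0.65,[0,0,-0.1],[0,0,0]],[0.65,[0,0,-0.05],[0,0,0]],[0.65,[0,0,0],[0,0,0]],[0.65,[0,0,0],[0,0,0]],[0.65,[0,0,0],[0,0,0]]]'
python3 - <<'E'
from h import *
np.set_printoptions(precision=4,suppress=True)
o=telemetry.get_obs();print(o['position'],o['ft_force'],o['torque'])
Z={}
for k in range(4):
 for n in("top","side"):
  c=viewer.camera(n)
  for t in("amber_centre","amber_foot"):
    for d in mark_of(t,c):
      P=w(c,d["location"])
      if abs(P-[.517,-.23,.115]).max()<.02: Z.setdefault(t,[]).append(P); break
  for t in ("tube_rack","reagent","green_centre"):
    if k==0:
      for d in mark_of(t,c)[:1]: print(n,t,w(c,d["location"]))
for t in Z: print(t,np.mean(Z[t],0),np.std(Z[t],0))
E
```

```text
clock: 17.35
position: [0.516, -0.2298, 0.1144]
ee_rot: [-0.174, 0.684, 0.172, 0.687]
ft_force: [0.3, -0.5, 12.9]
grip_width: 0.555
[ 0.5159708  -0.2298128   0.11438317] [ 0.31010454 -0.53512455 12.94296598] [-0.14092297  0.03517422  0.01423624]
clock: 17.77
position: [0.5161, -0.2298, 0.1143]
ee_rot: [-0.174, 0.685, 0.172, 0.687]
ft_force: [-6.6, 1.0, 27.3]
grip_width: 0.557
[ 0.5161 -0.2298  0.1143] [-6.5683  0.9826 27.3008] [0.2087 1.585  0.1693]
top tube_rack [ 0.7018 -0.0008  0.0038]
top reagent [ 0.4753 -0.0171 -0.0034]
side tube_rack [ 0.7037 -0.0042 -0.0007]
side reagent [ 0.4755 -0.0215  0.0018]
side green_centre [0.5107 0.164  0.0357]
amber_centre [ 0.5162 -0.2291  0.1244] [0.0012 0.0016 0.0021]
amber_foot [ 0.5141 -0.2302  0.1083] [0.002  0.003  0.0014]
```

The hard stop holds at z 0.1143 from 13 to 33 N, as expected for the shoulder, and the bystanders haven't moved. Handing in while holding the push.

```bash
python3 -c "
from h import *;o=telemetry.get_obs();print(o['clock'],o['position'],o['ft_force']);print(manip.hand_in())"
```

```text
19.2667 [ 0.51603232 -0.2298362   0.11425275] [-7.09029838  1.96552709 26.96599368]
the job is handed in; nothing more can be done
None
```

The amber cell is on the photometer's port and pushed home. I handed the job in at 19.3 s with the gripper still holding it, at about 27 N downward and a 100 N grip.

I lifted it off its peg, set it over the spigot and turned it roughly 100° anticlockwise (seen from above). The keyways then dropped over the pins, and I pressed it against the seal.

**Seating:**
- **Hard stop:** the tool stopped at z = 0.1143 and moved less than 0.2 mm between 13 and 33 N. A lighter push, a wiggle of about 2° and a fresh push ended at the same height.
- **Expected height:** the height measured at the grasp predicts 0.1142, which agrees. The height resting on the pins predicts about 0.1136, so that check is about 0.7 mm off. I put this down to the pads swinging forward slightly at the higher grip force, but I did not confirm it.
- **Networks:** they put the cell's centre and foot 1.4 and 2.3 mm above home, within their stated 4 mm error.
- **Picture:** the side view shows the skirt meeting the turret with no clear gap.
- **Sideways load:** about 7 N remained at the wrist at hand-in.

**Bystanders:** the tube rack and reagent bottle are where they started in both views. The green cell is too, but only the side view found it in the last check.

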